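Lay out a gear set in order on the kit board

ROBOT

A 7-joint arm with a two-finger parallel gripper is mounted at the origin on the work surface. World frame = base frame: x ahead of the robot, y to its left, z up, the work surface at z = 0. Lengths are in m, angles in rad, forces in N, time in s.
With the tool pointing down it reaches from about 0.425 to 0.825 m from the base axis. Payload 3.6 kg.
Tool frame: the origin (TCP) lies at the very end of the fingers, on their centre line; the grasp point (between the pads) lies 19 mm behind it (env.grasp_offset is the distance from the TCP to the grasp point, in m); z points along the fingers, y is the line along which they close (so a half turn about z gives the same grasp; the last joint's range is limited). The gripper opens to 85 mm and grips with 20 to 120 N. Pads are 22 mm wide; open, the fingers measure 114 mm over their backs; the gripper's body (76 mm by 85 mm) begins 54 mm behind the grasp point. The pads swing forward as they close: fully open they stand 13 mm farther back than shut.
Start: joints at [-1.359, 0.615, -0.013, 1.423, 0.008, 1.103, -0.04], TCP at [0.154, 0.632, 0.231] pointing down, gripper open.
Joint ranges: [-3.12, 3.12], [-0.3, 2.06], [-1.34, 1.32], [0.26, 2.42], [-1.36, 4.5], [0.01, 1.98], [-2.84, 2.84]. Speed limits (rad/s): [2.79, 2.79, 3.14, 3.14, 3.14, 3.14, 3.14].

INTERFACE

Orientations are given as a unit quaternion [w, x, y, z].
In Python, from cell import env gives the robot as it stands.
- The arm moves only by the tool arm_command, never from a script. Its argument "series" is a list of rows, each an object of numbers: "hand": the opening, from -1 (shut) to 1 (fully open); "tx", "ty", "tz": the shift along the tool's x, y, z in m; "spin": the turn about the tool's z in degrees. A call has 1 to 10 rows; each row is the pose to reach, as a shift and turn from the pose commanded when the call began, along the tool's axes at that moment; what a row does not reach only later rows make up. A row lasts 1/12 s, in which the tool goes at most 41.7 mm and 7.16 degrees, less where a joint would pass 70% of its speed; a pose out of reach is approached as far as the arm can. A call with a gripper value outside its range is refused whole. The fingers move at their own pace and stop on an object; "grip_force" is the grip in N (left out, the last holds). Time passes only in rows, so rows that repeat a pose let the fingers close. It gives the time, the measured TCP pose, the force, the opening and the grip force at its end, in the units of the state.
- env.observe(): the state, without advancing time (a new reading comes with each control period).
- env.camera(name): name is "side" or "top" or "wrist"; returns the picture (400x640x3 uint8, red, green, blue); there is no depth.
- env.calibration(name): a dict with "K" (3x3 intrinsics, pixels), "world_from_camera" (4x4, takes a point from camera to world coordinates). Camera axes: x right, y down, z forward; pixel columns grow to the right and rows downward; lengths in m; the calibration is good to about 2 mm. A picture is of the moment at which its call begins: read the wrist's pose just before it. calibration takes no time and is no camera call; for the wrist camera it gives the pose at the moment of the call.
- env.close_job(): hands the job in; it is judged then, once.
The state is a dict: "clock": time; "joint_positions": joint angles; "joint_velocities": joint speeds; "effort": joint torques, N m; "ee_pos": TCP position; "orientation": TCP orientation; "force": force on the tool from outside, world axes, zero at the start; "moment": the same for the moment, N m; "gripper_width": finger opening in m; "grip_force": force on a finger pad.
Only numpy, scipy, OpenCV 4.12 (cv2) and the standard library are available. Lean on these libraries where they do the work, as an engineer would, in place of code of your own. Each camera call takes 0.05 s, during which the arm holds its last target. There are 200 camera calls.

TASK

Lay the four spur gears out on the light grey kit board in the order they go into the drive: the smallest on the ring next to the gearmotor, then growing ring by ring to the largest on the ring next to the wheel. Set each gear flat, hub up, centred on its ring, and leave the gearmotor and the wheel where they are.

Things in the scene. Friction and masses are not known exactly. Their poses are not given: they have to be found in the camera images.
- gear_16: Loose spur gear, brass (yellow metal), 27 mm across the teeth. Toothed disc 12 mm thick with a plain round hub 20 mm across standing 18 mm above it: 30 mm high in all. Starts flat on the table, hub up. Origin: centre of the underside; z up through the hub. Pick it up by the hub from above. 40 to 160 g. A pulley, a bearing and a spacer, under 15 mm high, lie among the gears and are not needed.
- gear_24: Loose spur gear, bright steel, 39 mm across the teeth. Toothed disc 12 mm thick with a plain round hub 20 mm across standing 18 mm above it: 30 mm high in all. Starts flat on the table, hub up. Origin: centre of the underside; z up through the hub. Pick it up by the hub from above. 40 to 160 g.
- gear_32: Loose spur gear, off-white plastic, 51 mm across the teeth. Toothed disc 12 mm thick with a plain round hub 20 mm across standing 18 mm above it: 30 mm high in all. Starts flat on the table, hub up. Origin: centre of the underside; z up through the hub. Pick it up by the hub from above. 40 to 160 g.
- gear_40: Loose spur gear, black plastic, 63 mm across the teeth. Toothed disc 12 mm thick with a plain round hub 20 mm across standing 18 mm above it: 30 mm high in all. Starts flat on the table, hub up. Origin: centre of the underside; z up through the hub. Pick it up by the hub from above. 40 to 160 g.
- ring_a: One of four alike dark blue rings printed in a straight row on the kit board, 72 mm across, 78 mm from centre to centre, a small cross in the middle. Origin: the ring's centre at the board's top face, 8 mm above the table; z up; the row runs along its y axis. Which ring is nearest the gearmotor differs from start to start. The board is a fixed flat light grey slab 90 x 500 x 8 mm.
- ring_b: One of four alike dark blue rings printed in a straight row on the kit board, 72 mm across, 78 mm from centre to centre, a small cross in the middle. Origin: the ring's centre at the board's top face, 8 mm above the table; z up; the row runs along its y axis. Which ring is nearest the gearmotor differs from start to start. The board is a fixed flat light grey slab 90 x 500 x 8 mm.
- ring_c: One of four alike dark blue rings printed in a straight row on the kit board, 72 mm across, 78 mm from centre to centre, a small cross in the middle. Origin: the ring's centre at the board's top face, 8 mm above the table; z up; the row runs along its y axis. Which ring is nearest the gearmotor differs from start to start. The board is a fixed flat light grey slab 90 x 500 x 8 mm.
- ring_d: One of four alike dark blue rings printed in a straight row on the kit board, 72 mm across, 78 mm from centre to centre, a small cross in the middle. Origin: the ring's centre at the board's top face, 8 mm above the table; z up; the row runs along its y axis. Which ring is nearest the gearmotor differs from start to start. The board is a fixed flat light grey slab 90 x 500 x 8 mm.
- gearmotor: Loose gearmotor lying on an aluminium angle bracket (foot 70 x 44 mm, 43 mm high): dark gearbox, steel can with a yellow band, short shaft. Stands at one end of the row on the kit board, 84 mm from the nearest ring's centre. Origin: centre of the underside, on the board's top face; its y axis runs along the row.
- wheel: Loose robot wheel with slanted black rollers and a red hub cap, about 78 mm across, 36 mm high, lying flat at the other end of the row on the kit board, 84 mm from the nearest ring's centre. Origin: centre of the underside, on the board's top face.

How it is judged:
At the end, for the whole second after the job is handed in: Every gear flat, hub up (tilt under 0.1 rad), at rest on the board, centred within 12 mm on its own ring: smallest on the ring next to the gearmotor, then growing, largest next to the wheel. Gearmotor and wheel upright and within 15 mm of where they started (((horizontal distance between gearmotor and ring_a below 0.15 m and horizontal distance between gear_16 and ring_a below 0.012 m and horizontal distance between gear_24 and ring_b below 0.012 m and horizontal distance between gear_32 and ring_c below 0.012 m and horizontal distance between gear_40 and ring_d below 0.012 m) or (horizontal distance between gearmotor and ring_d below 0.15 m and horizontal distance between gear_16 and ring_d below 0.012 m and horizontal distance between gear_24 and ring_c below 0.012 m and horizontal distance between gear_32 and ring_b below 0.012 m and horizontal distance between gear_40 and ring_a below 0.012 m)) and height (world z) of gear_16 between 0.005 and 0.011 m and angle between each of gear_16, gear_24, gear_32, gear_40, gearmotor, wheel's own z axis and vertical below 0.1 rad and linear speed of each of gear_16, gear_24, gear_32, gear_40 below 0.02 m/s and angular speed of each of gear_16, gear_24, gear_32, gear_40 below 0.2 rad/s and height (world z) of gear_24 between 0.005 and 0.011 m and height (world z) of gear_32 between 0.005 and 0.011 m and height (world z) of gear_40 between 0.005 and 0.011 m and distance of each of gearmotor, wheel from where it was at the start of the episode below 0.015 m); the robot touches nothing.
It fails at once if the gearmotor or the wheel is pushed more than 25 mm from its place (distance of any of gearmotor, wheel from where it was at the start of the episode above 0.025 m).
It also fails if it takes over 83 s, if anything falls off the work surface, if the arm or the gripper's body presses on something with over 40 N, if the wrist force passes 120 N, or if a joint passes its speed limit or range.

## Working session

There is one attempt and no reset: what is moved stays moved. The work goes in short steps, Python scripts to look and compute and a tool call to move; the robot and the scene stay as the last step left them, time stands still between calls to the robot, and variables do not carry over. Pictures are saved under pics/ and viewed, at most 14 in all, crops included, and the job is handed in when it is done.

Besides the shell and the picture viewer there is one more tool, called after "Request:" in YAML: its name, and indented under it one key for each argument. arm_command: Moves the arm, as the interface text tells. Its arguments: {"type":"object","properties":{"series":{"type":"array"},"grip_force":{"type":"number"}},"required":["series"]}

```bash
mkdir -p pics; python3 - <<'E'
from cell import env
import cv2
s=env.observe();print(s)
for n in("top","side"):
    cv2.imwrite(f"pics/{n}0.png",env.camera(n)[:,:,::-1]);c=env.calibration(n);print(c)
E
```

```text
{'clock': 0.0, 'joint_positions': array([-1.35849108,  0.61591254, -0.01262076,  1.42490953,  0.00812921,
        1.10341178, -0.04041329]), 'joint_velocities': array([ 6.10602390e-05, -5.45504475e-04,  4.07222923e-04, -1.27535691e-03,
       -9.15867218e-04, -5.86861676e-04, -2.15900759e-04]), 'effort': array([-1.22666343e-04, -4.69218707e+01,  2.59133801e-01, -1.71033311e+01,
        1.00289236e-02,  9.81477555e-03, -8.72886318e-06]), 'ee_pos': array([0.15356629, 0.63080397, 0.23013896]), 'orientation': array([-1.23631741e-04,  1.19084211e-01,  9.92883313e-01, -1.28933316e-03]), 'force': array([-0.21542538,  0.47609739,  0.31382304]), 'moment': array([ 0.0447107 ,  0.01514129, -0.03292362]), 'grip_force': 0.0, 'gripper_width': 0.08536322475357146}
{'K': array([[366.00095832,   0.        , 318.85958414],
       [  0.        , 366.00095832, 194.15936833],
       [  0.        ,   0.        ,   1.        ]]), 'world_from_camera': array([[-0.01353688, -0.99534338,  0.09543751,  0.44719855],
       [-0.99989431,  0.0129687 , -0.00657117,  0.02333472],
       [ 0.00530287, -0.09551637, -0.99541373,  0.89769392],
       [ 0.        ,  0.        ,  0.        ,  1.        ]])}
{'K': array([[408.24158918,   0.        , 323.12573686],
       [  0.        , 408.24158918, 200.90243787],
       [  0.        ,   0.        ,   1.        ]]), 'world_from_camera': array([[ 0.91078768, -0.32659926,  0.25258409,  0.35691155],
       [-0.4124916 , -0.69343729,  0.59075834, -0.45008876],
       [-0.01779001, -0.64224423, -0.76629359,  0.62898817],
       [ 0.        ,  0.        ,  0.        ,  1.        ]])}
```

View pics/top0.png

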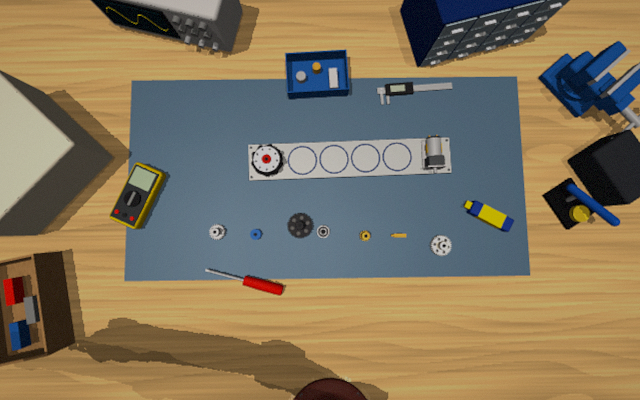

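The top view shows the wheel at (267,158), the rings at about (302,159), (334,159), (365,158) and (397,156), and the gearmotor at (435,153). The gears are steel (217,232), black (300,225), brass (365,236) and white (441,245). I'll zoom in for accuracy.

```bash
cat > h.py <<'E'
from cell import env
import cv2,numpy as np
def px2w(cal,uv,z):
    K,T=cal["K"],cal["world_from_camera"]
    r=T[:3,:3]@np.linalg.inv(K)@np.array([uv[0],uv[1],1.0]);o=T[:3,3]
    return o+r*(z-o[2])/r[2]
def w2px(cal,p):
    T=np.linalg.inv(cal["world_from_camera"]);q=cal["K"]@(T[:3,:3]@np.array(p)+T[:3,3]);return q[:2]/q[2]
E
python3 - <<'E'
from h import *
im=cv2.imread("pics/top0.png");c=env.calibration("top")
a=cv2.resize(im[130:185,245:455],None,fx=3.8,fy=3.8,interpolation=cv2.INTER_CUBIC)
b=cv2.resize(im[208:263,205:415+50][:, :],None,fx=3.07,fy=3.07,interpolation=cv2.INTER_CUBIC)
w=798;o=np.zeros((a.shape[0]+b.shape[0],w,3),np.uint8);o[:a.shape[0],:a.shape[1]]=a[:,:w];o[a.shape[0]:,:b.shape[1]]=b[:,:w]
cv2.imwrite("pics/crop.png",o)
# ring: blue mask fit
hsv=cv2.cvtColor(im,cv2.COLOR_BGR2HSV)
sub=im[142:176,284:415].astype(int);m=(sub[:,:,0]-sub[:,:,2]>25)
ys,xs=np.nonzero(m);print(len(xs))
for u0 in(302,334,365,397):
    s=abs(xs+284-u0)<18
    P=np.array([px2w(c,(x+284,y+142),.008)[:2] for x,y in zip(xs[s],ys[s])])
    A=np.c_[2*P,np.ones(len(P))];q=np.linalg.lstsq(A,(P**2).sum(1),rcond=None)[0];print(q[:2],np.sqrt(q[2]+q[:2]@q[:2]),len(P))
for n,uv in dict(g24=(217,232),g40=(300,225),g16=(365,236),g32=(441,245),wheel=(267,158),motor=(435,153)).items():print(n,px2w(c,uv,.03))
E
```

```text
280
[0.62434215 0.06245096] 0.03714251328134297 74
[ 0.61970576 -0.02150513] 0.03497469882965974 67
[ 0.62202209 -0.09794085] 0.03441387419060196 66
[ 0.6165973  -0.18097431] 0.03804721691993819 76
g24 [0.44400697 0.2586617  0.03      ]
g40 [0.45780002 0.06313896 0.03      ]
g16 [ 0.42989491 -0.08981517  0.03      ]
g32 [ 0.40640253 -0.26832081  0.03      ]
wheel [0.61928256 0.14101573 0.03      ]
motor [ 0.62645497 -0.26382715  0.03      ]
```

View pics/crop.png

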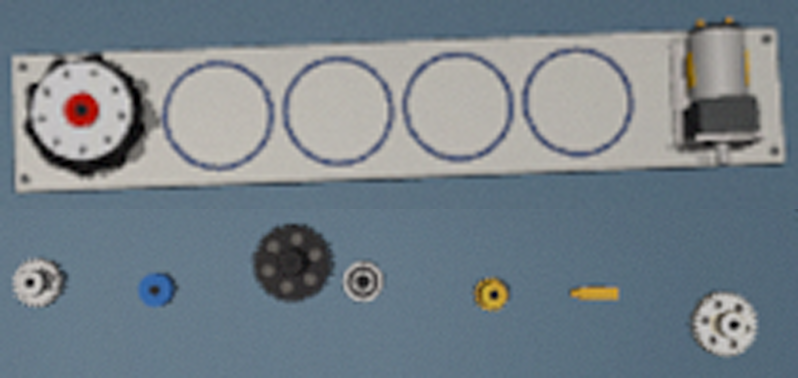

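The motor is at the −y end, so ring order from −y is gear 16, 24, 32, 40. Next I'll compute refined estimates and move the arm over the steel gear.

```bash
python3 - <<'E'
from h import *
c=env.calibration("top")
R=[px2w(c,(245+u/3.8-.4,130+v/3.8-.4),.008)[:2] for u,v in((578,102),(458,106),(338,111),(219,116))]
R=np.array(R);k=np.arange(4)-1.5;m=R.mean(0);d=(k[:,None]*R).sum(0);d/=np.linalg.norm(d)
print(R,d);F=m+.078*k[:,None]*d;print("fit",F.round(4))
for n,u,v in(("g24",30,283),("g40",291,262),("g16",494,294),("g32",734,324)):print(n,px2w(c,(205+u/3.07-.4,208+(v-209)/3.07-.4),.03)[:2])
E
```

```text
[[ 0.62354877 -0.17601324]
 [ 0.62188728 -0.09792075]
 [ 0.61957042 -0.01993282]
 [ 0.6172492   0.05728043]] [-0.02726382  0.99962827]
fit [[ 0.6238 -0.1761]
 [ 0.6216 -0.0981]
 [ 0.6195 -0.0202]
 [ 0.6174  0.0578]]
g24 [0.44478388 0.26484987]
g40 [0.45813997 0.06458058]
g16 [ 0.43154785 -0.09106594]
g32 [ 0.40617697 -0.27465396]
```

Request:
arm_command:
  series:
    - {"hand":0.1,"tx":-0.37,"ty":-0.3,"tz":0.03,"spin":76.3}
    - {"hand":0.1,"tx":-0.37,"ty":-0.3,"tz":0.03,"spin":76.3}
    - {"hand":0.1,"tx":-0.37,"ty":-0.3,"tz":0.03,"spin":76.3}
    - {"hand":0.1,"tx":-0.37,"ty":-0.3,"tz":0.03,"spin":76.3}
    - {"hand":0.1,"tx":-0.37,"ty":-0.3,"tz":0.03,"spin":76.3}
    - {"hand":0.1,"tx":-0.37,"ty":-0.3,"tz":0.03,"spin":76.3}
    - {"hand":0.1,"tx":-0.37,"ty":-0.3,"tz":0.03,"spin":76.3}
    - {"hand":0.1,"tx":-0.37,"ty":-0.3,"tz":0.03,"spin":76.3}
    - {"hand":0.1,"tx":-0.37,"ty":-0.3,"tz":0.03,"spin":76.3}
    - {"hand":0.1,"tx":-0.37,"ty":-0.3,"tz":0.03,"spin":76.3}

```text
clock: 0.93
ee_pos: [0.4062, 0.2989, 0.2049]
orientation: [-0.0, 0.68, 0.734, -0.0]
force: [0.5, 1.2, 0.5]
gripper_width: 0.0469
grip_force: 0.0
```

Request:
arm_command:
  series:
    - {"tx":-0.037,"ty":0.036,"tz":0.03,"spin":4.5}
    - {"tx":-0.037,"ty":0.036,"tz":0.05,"spin":4.5}
    - {"tx":-0.037,"ty":0.036,"tz":0.05,"spin":4.5}
    - {"tx":-0.037,"ty":0.036,"tz":0.05,"spin":4.5}

```text
invalid input
```

```bash
python3 - <<'E'
from h import *
s=env.observe();print(s["ee_pos"],s["orientation"],s["joint_positions"])
c=env.calibration("wrist");print(c)
cv2.imwrite("pics/w1.png",env.camera("wrist")[:,:,::-1])
print("expect hub",w2px(c,(.4448,.2648,.03)), "tcp",w2px(c,s["ee_pos"]))
E
```

```text
[0.40619231 0.29887381 0.2049117 ] [-1.18148415e-04  6.79638563e-01  7.33547122e-01 -1.74587344e-04] [-0.92124422  0.43849022  0.34995962  1.88104068 -0.19426621  0.85542547
 -0.39743674]
{'K': array([[317.80376224,   0.        , 319.96242531],
       [  0.        , 317.80376224, 198.66003144],
       [  0.        ,   0.        ,   1.        ]]), 'world_from_camera': array([[ 9.97163698e-01,  7.13597659e-02,  2.39236820e-02,
         3.99850065e-01],
       [ 7.52620060e-02, -9.43593390e-01, -3.22439365e-01,
         3.83499139e-01],
       [-4.34969351e-04,  3.23325374e-01, -9.46287754e-01,
         3.47902635e-01],
       [ 0.00000000e+00,  0.00000000e+00,  0.00000000e+00,
         1.00000000e+00]])}
expect hub [353.62022262 210.26820887] tcp [319.99636989 265.1930695 ]
```

View pics/w1.png

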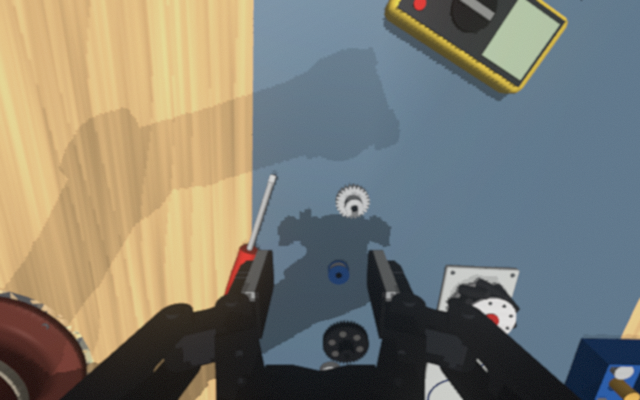

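Steel hub at about (354,209), against an expected (353.6,210.3), so the top-camera estimates hold. The blue pulley is at (339,271) and the black gear at (346,342).

Request:
arm_command:
  series:
    - {"hand":0.1,"tx":-0.037,"ty":0.036,"tz":0.03,"spin":4.4}
    - {"hand":0.1,"tx":-0.037,"ty":0.036,"tz":0.07,"spin":4.4}
    - {"hand":0.1,"tx":-0.037,"ty":0.036,"tz":0.11,"spin":4.4}
    - {"hand":0.1,"tx":-0.037,"ty":0.036,"tz":0.14,"spin":4.4}
    - {"hand":0.1,"tx":-0.037,"ty":0.036,"tz":0.14,"spin":4.4}
    - {"hand":0.1,"tx":-0.037,"ty":0.036,"tz":0.14,"spin":4.4}

```text
clock: 1.48
ee_pos: [0.4431, 0.2661, 0.0637]
orientation: [-0.001, 0.705, 0.709, -0.003]
force: [-0.6, -1.2, 0.9]
gripper_width: 0.0468
grip_force: 0.0
```

```bash
python3 - <<'E'
from h import *
s=env.observe();print(s["ee_pos"],s["orientation"],s["joint_positions"])
c=env.calibration("wrist")
cv2.imwrite("pics/w2.png",env.camera("wrist")[:,:,::-1])
print("expect hub",w2px(c,(.4448,.2648,.03)), "tcp",w2px(c,s["ee_pos"]),"g40",w2px(c,(.4581,.0646,.03)))
E
```

```text
[0.44309239 0.26614474 0.06365917] [-6.95560496e-04  7.05143660e-01  7.09059232e-01 -2.63468318e-03] [-0.75831576  0.66740543  0.2675543   1.97726698 -0.32236195  0.54308101
 -0.26128167]
expect hub [323.22526824 238.40202979] tcp [320.2367837  265.19657639] g40 [337.51878181 459.70523389]
```

View pics/w2.png

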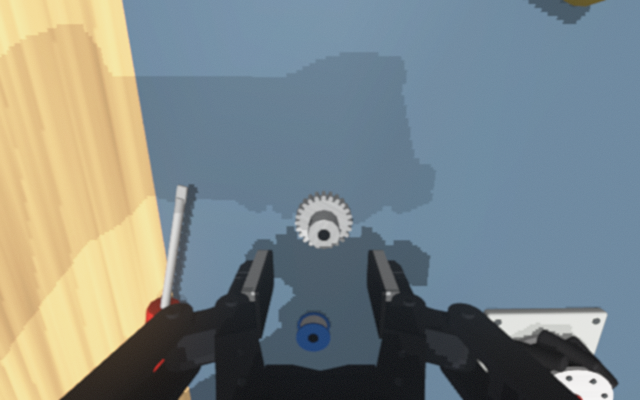

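The hub appears at (323.5,235), so y is about 0.267. Descend and grip.

Request:
arm_command:
  series:
    - {"hand":0.1,"tx":0.002,"ty":0.0,"tz":0.035,"spin":0}
    - {"hand":0.1,"tx":0.002,"ty":0.0,"tz":0.051,"spin":0}
    - {"hand":0.1,"tx":0.002,"ty":0.0,"tz":0.051,"spin":0}
    - {"hand":-0.8,"tx":0.002,"ty":0.0,"tz":0.051,"spin":0}
    - {"hand":-0.8,"tx":0.002,"ty":0.0,"tz":0.051,"spin":0}
    - {"hand":-0.8,"tx":0.002,"ty":0.0,"tz":0.051,"spin":0}
    - {"hand":-0.8,"tx":0.002,"ty":0.0,"tz":0.051,"spin":0}
    - {"hand":-0.8,"tx":0.002,"ty":0.0,"tz":0.051,"spin":0}
  grip_force: 40

```text
clock: 2.2
ee_pos: [0.4462, 0.2699, 0.0168]
orientation: [0.0, 0.705, 0.709, 0.003]
force: [-1.3, 0.8, 6.7]
gripper_width: 0.0184
grip_force: 38.9
```

Request:
arm_command:
  series:
    - {"hand":-0.8,"tx":0,"ty":0.0,"tz":-0.04,"spin":0}
    - {"hand":-0.8,"tx":0,"ty":0.0,"tz":-0.08,"spin":0}
    - {"hand":-0.8,"tx":-0.035,"ty":0.017,"tz":-0.09,"spin":0}
    - {"hand":-0.8,"tx":-0.07,"ty":0.034,"tz":-0.09,"spin":0}
    - {"hand":-0.8,"tx":-0.105,"ty":0.05,"tz":-0.09,"spin":0}
    - {"hand":-0.8,"tx":-0.142,"ty":0.067,"tz":-0.09,"spin":0}
    - {"hand":-0.8,"tx":-0.179,"ty":0.084,"tz":-0.09,"spin":0}
    - {"hand":-0.8,"tx":-0.216,"ty":0.101,"tz":-0.09,"spin":0}
    - {"hand":-0.8,"tx":-0.253,"ty":0.119,"tz":-0.09,"spin":0}
    - {"hand":-0.8,"tx":-0.253,"ty":0.119,"tz":-0.09,"spin":0}

```text
clock: 3.03
ee_pos: [0.5692, 0.0032, 0.1067]
orientation: [0.007, 0.711, 0.704, -0.0]
force: [0.7, -1.7, -0.7]
gripper_width: 0.0177
grip_force: 39.6
```

Request:
arm_command:
  series:
    - {"hand":-0.8,"tx":-0.036,"ty":0.017,"tz":0,"spin":0}
    - {"hand":-0.8,"tx":-0.072,"ty":0.034,"tz":0,"spin":0}
    - {"hand":-0.8,"tx":-0.1,"ty":0.05,"tz":0,"spin":0}
    - {"hand":-0.8,"tx":-0.113,"ty":0.055,"tz":0.0,"spin":0}
    - {"hand":-0.8,"tx":-0.113,"ty":0.055,"tz":0.0,"spin":0}
    - {"hand":-0.8,"tx":-0.113,"ty":0.055,"tz":0.0,"spin":0}

```text
clock: 3.53
ee_pos: [0.6201, -0.0966, 0.1048]
orientation: [-0.0, 0.706, 0.708, 0.0]
force: [-0.3, 0.1, -1.3]
gripper_width: 0.0182
grip_force: 39.6
```

```bash
cat >> h.py <<'E'
def look(name,pts={},crop=None,k=1):
    s=env.observe();print(s["clock"],s["ee_pos"].round(4),s["orientation"].round(4),"w",s["gripper_width"].round(4))
    c=env.calibration("wrist");im=env.camera("wrist")[:,:,::-1].copy()
    for n,p in pts.items():print(n,w2px(c,p).round(1))
    cv2.imwrite(f"pics/{name}.png",im)
E
python3 - <<'E'
from h import *
s=env.observe();p=s["ee_pos"]
look("w3",dict(hubtop=(p[0],p[1],p[2]+.014),rb=(.6216,-.0981,.008),rc=(.6195,-.0202,.008),ra=(.6238,-.1761,.008)))
E
```

```text
Traceback (most recent call last):
  File "h.py", line 10, in look
    s=env.observe();print(s["clock"],s["ee_pos"].round(4),s["orientation"].round(4),"w",s["gripper_width"].round(4))
                                                                                        ^^^^^^^^^^^^^^^^^^^^^^^^
AttributeError: 'float' object has no attribute 'round'
```

```bash
sed -i 's/s\["gripper_width"\].round(4)/s["gripper_width"]/' h.py
python3 - <<'E'
from h import *
s=env.observe();p=s["ee_pos"]
look("w3",dict(hubtop=(p[0],p[1],p[2]+.014),rb=(.6216,-.0981,.008),rc=(.6195,-.0202,.008),ra=(.6238,-.1761,.008)))
E
```

```text
3.5333 [ 0.6201 -0.0966  0.1048] [-1.000e-04  7.058e-01  7.084e-01  2.000e-04] w 0.018181525894289518
hubtop [320.2 280.7]
rb [322. 204.]
rc [319.6 102.5]
ra [324.  287.3]
```

View pics/w3.png

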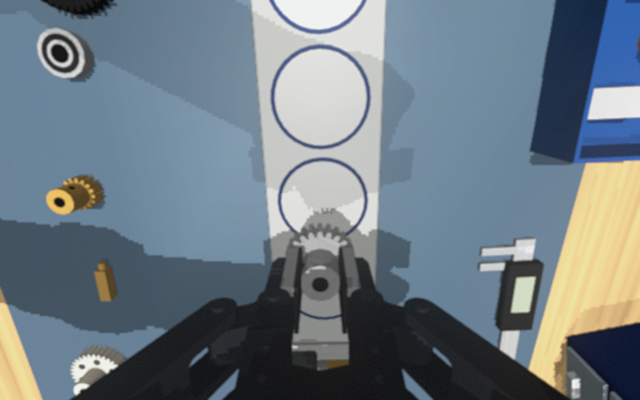

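Rings and held hub sit where expected: ring c centre about (321,98), ring b about (323,202), held hub (320,284), brass hub (61,202), white gear at the lower left. All agree to about 2 mm. Place it.

Request:
arm_command:
  series:
    - {"hand":-0.8,"tx":0.0015,"ty":0.0015,"tz":0.035,"spin":0}
    - {"hand":-0.8,"tx":0.0015,"ty":0.0015,"tz":0.06,"spin":0}
    - {"hand":-0.8,"tx":0.0015,"ty":0.0015,"tz":0.073,"spin":0}
    - {"hand":-0.8,"tx":0.0015,"ty":0.0015,"tz":0.079,"spin":0}
    - {"hand":-0.8,"tx":0.0015,"ty":0.0015,"tz":0.079,"spin":0}
    - {"hand":-0.8,"tx":0.0015,"ty":0.0015,"tz":0.079,"spin":0}

```text
clock: 4.08
ee_pos: [0.6224, -0.0933, 0.0261]
orientation: [0.0, 0.705, 0.71, 0.001]
force: [0.8, -0.2, -1.1]
gripper_width: 0.0181
grip_force: 39.6
```

Request:
arm_command:
  series:
    - {"hand":-0.8,"tx":0,"ty":0,"tz":0.001,"spin":0}
    - {"hand":0.1,"tx":0,"ty":0,"tz":0.001,"spin":0}
    - {"hand":0.1,"tx":0,"ty":0,"tz":0.001,"spin":0}
    - {"hand":0.1,"tx":0,"ty":0,"tz":0.001,"spin":0}
    - {"hand":0.1,"tx":0,"ty":0,"tz":-0.02,"spin":0}
    - {"hand":0.1,"tx":0,"ty":0,"tz":-0.055,"spin":0}
    - {"hand":0.1,"tx":0.0,"ty":-0.04,"tz":-0.06,"spin":0}
    - {"hand":0.1,"tx":0.002,"ty":-0.08,"tz":-0.06,"spin":0}
    - {"hand":0.1,"tx":0.004,"ty":-0.12,"tz":-0.06,"spin":0}
    - {"hand":0.1,"tx":0.005,"ty":-0.155,"tz":-0.055,"spin":0}

```text
clock: 4.92
ee_pos: [0.4651, -0.0907, 0.0813]
orientation: [0.001, 0.705, 0.709, 0.0]
force: [0.4, 0.8, -0.4]
gripper_width: 0.0465
grip_force: 0.0
```

Request:
arm_command:
  series:
    - {"hand":0.1,"tx":0,"ty":-0.03,"tz":0.0,"spin":0}
    - {"hand":0.1,"tx":0,"ty":-0.036,"tz":0.0,"spin":0}
    - {"hand":0.1,"tx":0,"ty":-0.036,"tz":0.0,"spin":0}
    - {"hand":0.1,"tx":0,"ty":-0.036,"tz":0.0,"spin":0}

```text
clock: 5.25
ee_pos: [0.4327, -0.0912, 0.0807]
orientation: [0.001, 0.705, 0.709, 0.001]
force: [-0.2, -0.0, 0.8]
gripper_width: 0.0468
grip_force: 0.0
```

```bash
python3 - <<'E'
from h import *
look("w4",dict(g16=(.4315,-.0911,.03),g24=(.6216,-.0981,.038),g40=(.4581,.0646,.03)))
E
```

```text
5.25 [ 0.4327 -0.0912  0.0807] [0.0013 0.7053 0.7089 0.0009] w 0.04682714007053239
g16 [318.1 225.2]
g24 [611.1 240.8]
g40 [371.6 -58.3]
```

View pics/w4.png

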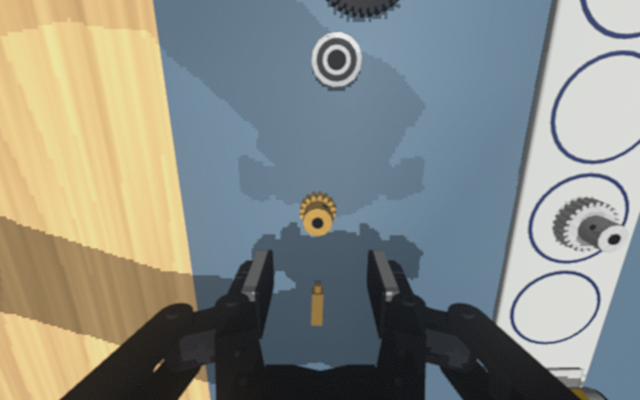

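Brass hub at (317.5,221), so y is about −0.089. The steel gear looks centred on its ring, at (612,238). Grip the brass gear.

Request:
arm_command:
  series:
    - {"hand":0.1,"tx":0.002,"ty":-0.001,"tz":0.035,"spin":0}
    - {"hand":0.1,"tx":0.002,"ty":-0.001,"tz":0.055,"spin":0}
    - {"hand":0.1,"tx":0.002,"ty":-0.001,"tz":0.065,"spin":0}
    - {"hand":0.1,"tx":0.002,"ty":-0.001,"tz":0.065,"spin":0}
    - {"hand":-0.8,"tx":0.002,"ty":-0.001,"tz":0.065,"spin":0}
    - {"hand":-0.8,"tx":0.002,"ty":-0.001,"tz":0.065,"spin":0}
    - {"hand":-0.8,"tx":0.002,"ty":-0.001,"tz":0.065,"spin":0}
    - {"hand":-0.8,"tx":0.002,"ty":-0.001,"tz":0.065,"spin":0}
    - {"hand":-0.8,"tx":0.002,"ty":-0.001,"tz":0.065,"spin":0}

```text
clock: 6.05
ee_pos: [0.4308, -0.0889, 0.0159]
orientation: [0.001, 0.705, 0.709, 0.001]
force: [-0.0, -0.2, 1.4]
gripper_width: 0.0181
grip_force: 39.1
```

Request:
arm_command:
  series:
    - {"hand":-0.8,"tx":0,"ty":0,"tz":-0.04,"spin":0}
    - {"hand":-0.8,"tx":0,"ty":0,"tz":-0.065,"spin":0}
    - {"hand":-0.8,"tx":-0.017,"ty":0.038,"tz":-0.065,"spin":0}
    - {"hand":-0.8,"tx":-0.034,"ty":0.075,"tz":-0.065,"spin":0}
    - {"hand":-0.8,"tx":-0.051,"ty":0.112,"tz":-0.065,"spin":0}
    - {"hand":-0.8,"tx":-0.067,"ty":0.149,"tz":-0.065,"spin":0}
    - {"hand":-0.8,"tx":-0.083,"ty":0.183,"tz":-0.065,"spin":0}
    - {"hand":-0.8,"tx":-0.087,"ty":0.193,"tz":-0.065,"spin":0}
    - {"hand":-0.8,"tx":-0.087,"ty":0.193,"tz":-0.05,"spin":0}
    - {"hand":-0.8,"tx":-0.087,"ty":0.193,"tz":-0.03,"spin":0}

```text
clock: 6.88
ee_pos: [0.6256, -0.1759, 0.0465]
orientation: [0.002, 0.705, 0.709, 0.001]
force: [-0.1, -0.8, -1.2]
gripper_width: 0.0178
grip_force: 39.3
```

Request:
arm_command:
  series:
    - {"hand":-0.8,"tx":0,"ty":0,"tz":0.01,"spin":0}
    - {"hand":-0.8,"tx":0,"ty":0,"tz":0.02,"spin":0}
    - {"hand":-0.8,"tx":0,"ty":0,"tz":0.02,"spin":0}
    - {"hand":-0.8,"tx":0,"ty":0,"tz":0.02,"spin":0}

```text
clock: 7.22
ee_pos: [0.6232, -0.1748, 0.0252]
orientation: [-0.0, 0.705, 0.709, -0.0]
force: [0.6, -0.5, 0.1]
gripper_width: 0.0183
grip_force: 41.4
```

Request:
arm_command:
  series:
    - {"hand":-0.8,"tx":0,"ty":0,"tz":0.001,"spin":0}
    - {"hand":0.1,"tx":0,"ty":0,"tz":0.001,"spin":0}
    - {"hand":0.1,"tx":0,"ty":0,"tz":0.001,"spin":0}
    - {"hand":0.1,"tx":0,"ty":0,"tz":0.001,"spin":0}
    - {"hand":0.1,"tx":0,"ty":0,"tz":-0.02,"spin":0}
    - {"hand":0.1,"tx":0,"ty":0,"tz":-0.055,"spin":0}
    - {"hand":0.1,"tx":0.0,"ty":-0.04,"tz":-0.06,"spin":0}
    - {"hand":0.1,"tx":-0.01,"ty":-0.08,"tz":-0.06,"spin":0}
    - {"hand":0.1,"tx":-0.03,"ty":-0.115,"tz":-0.06,"spin":0}
    - {"hand":0.1,"tx":-0.05,"ty":-0.15,"tz":-0.06,"spin":0}

```text
clock: 8.05
ee_pos: [0.4725, -0.2252, 0.086]
orientation: [0.001, 0.704, 0.71, 0.0]
force: [0.3, -1.5, -0.0]
gripper_width: 0.0471
grip_force: 0.0
```

Request:
arm_command:
  series:
    - {"hand":0.1,"tx":-0.022,"ty":-0.034,"tz":0.0,"spin":0}
    - {"hand":0.1,"tx":-0.047,"ty":-0.067,"tz":0.0,"spin":0}
    - {"hand":0.1,"tx":-0.047,"ty":-0.067,"tz":0.0,"spin":0}
    - {"hand":0.1,"tx":-0.047,"ty":-0.067,"tz":0.0,"spin":0}
    - {"hand":0.1,"tx":-0.047,"ty":-0.067,"tz":0.0,"spin":0}

```text
clock: 8.47
ee_pos: [0.4077, -0.2731, 0.0856]
orientation: [0.001, 0.705, 0.709, 0.0]
force: [0.1, 0.1, -1.1]
gripper_width: 0.0471
grip_force: 0.0
```

```bash
python3 - <<'E'
from h import *
look("w5",dict(g32=(.4062,-.2747,.03),g16=(.6238,-.1761,.038)))
print(env.observe()["joint_positions"])
E
```

```text
8.4667 [ 0.4077 -0.2731  0.0856] [7.000e-04 7.054e-01 7.088e-01 5.000e-04] w 0.047076901268958984
g32 [317.8 224.6]
g16 [708.8  68.7]
[ 0.41394866  0.59357595  0.19240519  2.03749543 -0.21604905  0.52791908
  0.76846679]
```

View pics/w5.png

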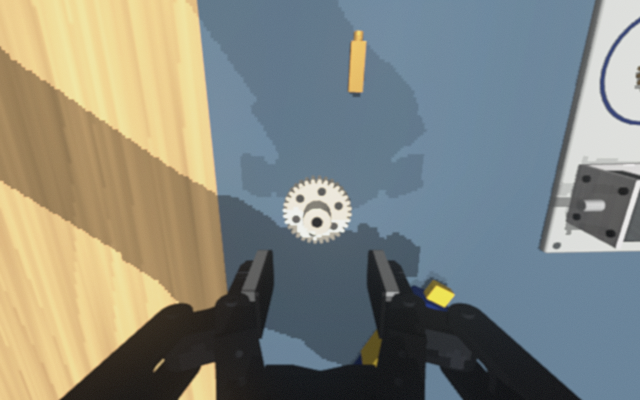

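White hub at (317,221), so (0.406, −0.273). The motor is undisturbed. Grip it.

Request:
arm_command:
  series:
    - {"hand":0.1,"tx":0.0,"ty":-0.0015,"tz":0.035,"spin":0}
    - {"hand":0.1,"tx":0.0,"ty":-0.0015,"tz":0.06,"spin":0}
    - {"hand":0.1,"tx":0.0,"ty":-0.0015,"tz":0.07,"spin":0}
    - {"hand":0.1,"tx":0.0,"ty":-0.0015,"tz":0.07,"spin":0}
    - {"hand":-0.8,"tx":0.0,"ty":-0.0015,"tz":0.07,"spin":0}
    - {"hand":-0.8,"tx":0.0,"ty":-0.0015,"tz":0.07,"spin":0}
    - {"hand":-0.8,"tx":0.0,"ty":-0.0015,"tz":0.07,"spin":0}
    - {"hand":-0.8,"tx":0.0,"ty":-0.0015,"tz":0.07,"spin":0}
    - {"hand":-0.8,"tx":0.0,"ty":-0.0015,"tz":0.07,"spin":0}

```text
clock: 9.27
ee_pos: [0.4065, -0.2733, 0.0164]
orientation: [0.001, 0.705, 0.709, 0.0]
force: [0.3, 1.1, 4.1]
gripper_width: 0.0181
grip_force: 39.5
```

Request:
arm_command:
  series:
    - {"hand":-0.8,"tx":0,"ty":0,"tz":-0.04,"spin":0}
    - {"hand":-0.8,"tx":0,"ty":0,"tz":-0.075,"spin":0}
    - {"hand":-0.8,"tx":0.028,"ty":0.024,"tz":-0.08,"spin":0}
    - {"hand":-0.8,"tx":0.056,"ty":0.048,"tz":-0.08,"spin":0}
    - {"hand":-0.8,"tx":0.084,"ty":0.072,"tz":-0.08,"spin":0}
    - {"hand":-0.8,"tx":0.112,"ty":0.096,"tz":-0.08,"spin":0}
    - {"hand":-0.8,"tx":0.14,"ty":0.12,"tz":-0.08,"spin":0}
    - {"hand":-0.8,"tx":0.169,"ty":0.144,"tz":-0.08,"spin":0}
    - {"hand":-0.8,"tx":0.198,"ty":0.168,"tz":-0.08,"spin":0}
    - {"hand":-0.8,"tx":0.225,"ty":0.191,"tz":-0.08,"spin":0}

```text
clock: 10.1
ee_pos: [0.596, -0.0447, 0.0953]
orientation: [-0.0, 0.705, 0.709, 0.0]
force: [-0.1, -0.9, -1.3]
gripper_width: 0.018
grip_force: 39.2
```

Request:
arm_command:
  series:
    - {"hand":-0.8,"tx":0.02,"ty":0.017,"tz":0.0,"spin":0}
    - {"hand":-0.8,"tx":0.028,"ty":0.0235,"tz":0.0,"spin":0}
    - {"hand":-0.8,"tx":0.028,"ty":0.0235,"tz":0.03,"spin":0}
    - {"hand":-0.8,"tx":0.028,"ty":0.0235,"tz":0.05,"spin":0}
    - {"hand":-0.8,"tx":0.028,"ty":0.0235,"tz":0.05,"spin":0}
    - {"hand":-0.8,"tx":0.028,"ty":0.0235,"tz":0.05,"spin":0}

```text
clock: 10.6
ee_pos: [0.617, -0.0201, 0.0444]
orientation: [-0.001, 0.706, 0.708, -0.001]
force: [1.1, -0.3, 0.0]
gripper_width: 0.0182
grip_force: 39.3
```

Request:
arm_command:
  series:
    - {"hand":-0.8,"tx":0.001,"ty":0.002,"tz":0.012,"spin":0}
    - {"hand":-0.8,"tx":0.001,"ty":0.002,"tz":0.019,"spin":0}
    - {"hand":-0.8,"tx":0.001,"ty":0.002,"tz":0.0195,"spin":0}
    - {"hand":-0.8,"tx":0.001,"ty":0.002,"tz":0.0195,"spin":0}

```text
clock: 10.93
ee_pos: [0.6203, -0.018, 0.0255]
orientation: [-0.0, 0.705, 0.709, -0.0]
force: [0.3, -0.0, -0.8]
gripper_width: 0.0181
grip_force: 39.3
```

Request:
arm_command:
  series:
    - {"hand":-0.8,"tx":0,"ty":0,"tz":0.001,"spin":0}
    - {"hand":0.1,"tx":0,"ty":0,"tz":0.001,"spin":0}
    - {"hand":0.1,"tx":0,"ty":0,"tz":0.001,"spin":0}
    - {"hand":0.1,"tx":0,"ty":0,"tz":0.001,"spin":0}
    - {"hand":0.1,"tx":0,"ty":0,"tz":-0.02,"spin":0}
    - {"hand":0.1,"tx":0,"ty":0,"tz":-0.055,"spin":0}
    - {"hand":0.1,"tx":0.015,"ty":-0.035,"tz":-0.06,"spin":0}
    - {"hand":0.1,"tx":0.034,"ty":-0.07,"tz":-0.06,"spin":0}
    - {"hand":0.1,"tx":0.053,"ty":-0.105,"tz":-0.06,"spin":0}
    - {"hand":0.1,"tx":0.072,"ty":-0.14,"tz":-0.06,"spin":0}

```text
clock: 11.77
ee_pos: [0.479, 0.054, 0.0863]
orientation: [0.0, 0.705, 0.709, 0.001]
force: [0.0, 1.1, -0.0]
gripper_width: 0.0467
grip_force: 0.0
```

Request:
arm_command:
  series:
    - {"hand":0.1,"tx":0.0135,"ty":-0.022,"tz":0.0,"spin":0}
    - {"hand":0.1,"tx":0.0135,"ty":-0.022,"tz":0.0,"spin":0}
    - {"hand":0.1,"tx":0.0135,"ty":-0.022,"tz":0.0,"spin":0}
    - {"hand":0.1,"tx":0.0135,"ty":-0.022,"tz":0.0,"spin":0}

```text
clock: 12.1
ee_pos: [0.4596, 0.0666, 0.0862]
orientation: [0.001, 0.705, 0.709, 0.001]
force: [0.6, -0.3, 0.2]
gripper_width: 0.0471
grip_force: 0.0
```

```bash
python3 - <<'E'
from h import *
look("w6",dict(g40=(.4581,.0646,.03),g32=(.6195,-.0202,.038)))
E
```

```text
12.1 [0.4596 0.0666 0.0862] [0.0011 0.7053 0.7089 0.0009] w 0.04707851110668916
g40 [317.7 224.7]
g32 [533.9 334.2]
```

View pics/w6.png

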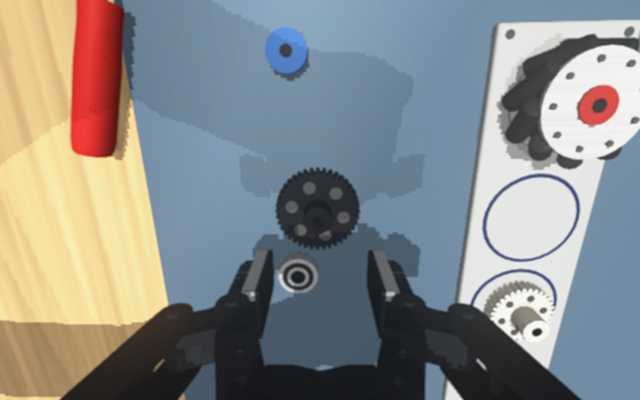

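Black hub at about (318,218), as expected. The white gear is centred on its ring. Grip the black gear.

Request:
arm_command:
  series:
    - {"hand":0.1,"tx":0.0005,"ty":-0.0015,"tz":0.035,"spin":0}
    - {"hand":0.1,"tx":0.0005,"ty":-0.0015,"tz":0.06,"spin":0}
    - {"hand":0.1,"tx":0.0005,"ty":-0.0015,"tz":0.07,"spin":0}
    - {"hand":0.1,"tx":0.0005,"ty":-0.0015,"tz":0.07,"spin":0}
    - {"hand":-0.8,"tx":0.0005,"ty":-0.0015,"tz":0.07,"spin":0}
    - {"hand":-0.8,"tx":0.0005,"ty":-0.0015,"tz":0.07,"spin":0}
    - {"hand":-0.8,"tx":0.0005,"ty":-0.0015,"tz":0.07,"spin":0}
    - {"hand":-0.8,"tx":0.0005,"ty":-0.0015,"tz":0.07,"spin":0}
    - {"hand":-0.8,"tx":0.0005,"ty":-0.0015,"tz":0.07,"spin":0}

```text
clock: 12.9
ee_pos: [0.4575, 0.0672, 0.0165]
orientation: [0.001, 0.705, 0.709, 0.001]
force: [-0.2, -0.7, 2.5]
gripper_width: 0.0179
grip_force: 39.3
```

Request:
arm_command:
  series:
    - {"hand":-0.8,"tx":0,"ty":0,"tz":-0.04,"spin":0}
    - {"hand":-0.8,"tx":0,"ty":0,"tz":-0.075,"spin":0}
    - {"hand":-0.8,"tx":-0.002,"ty":0.038,"tz":-0.075,"spin":0}
    - {"hand":-0.8,"tx":-0.004,"ty":0.076,"tz":-0.075,"spin":0}
    - {"hand":-0.8,"tx":-0.007,"ty":0.114,"tz":-0.075,"spin":0}
    - {"hand":-0.8,"tx":-0.009,"ty":0.148,"tz":-0.075,"spin":0}
    - {"hand":-0.8,"tx":-0.009,"ty":0.16,"tz":-0.075,"spin":0}
    - {"hand":-0.8,"tx":-0.009,"ty":0.16,"tz":-0.06,"spin":0}
    - {"hand":-0.8,"tx":-0.009,"ty":0.16,"tz":-0.045,"spin":0}
    - {"hand":-0.8,"tx":-0.009,"ty":0.16,"tz":-0.045,"spin":0}

```text
clock: 13.73
ee_pos: [0.614, 0.0594, 0.0578]
orientation: [-0.002, 0.705, 0.709, -0.002]
force: [-0.6, 0.6, -1.0]
gripper_width: 0.0178
grip_force: 39.4
```

Request:
arm_command:
  series:
    - {"hand":-0.8,"tx":0.0,"ty":0,"tz":0.018,"spin":0}
    - {"hand":-0.8,"tx":0.0,"ty":0,"tz":0.03,"spin":0}
    - {"hand":-0.8,"tx":0.0,"ty":0,"tz":0.034,"spin":0}
    - {"hand":-0.8,"tx":0.0,"ty":0,"tz":0.034,"spin":0}
    - {"hand":-0.8,"tx":0.0,"ty":0,"tz":0.034,"spin":0}

```text
clock: 14.15
ee_pos: [0.6167, 0.0592, 0.027]
orientation: [0.0, 0.705, 0.709, 0.0]
force: [-0.7, -0.6, -0.8]
gripper_width: 0.0177
grip_force: 39.4
```

Lower 2 mm, release, and back off clear of the board for a final look.

Request:
arm_command:
  series:
    - {"hand":-0.8,"tx":0,"ty":0,"tz":0.002,"spin":0}
    - {"hand":-0.8,"tx":0,"ty":0,"tz":0.002,"spin":0}
    - {"hand":0.1,"tx":0,"ty":0,"tz":0.002,"spin":0}
    - {"hand":0.1,"tx":0,"ty":0,"tz":0.002,"spin":0}
    - {"hand":0.1,"tx":0,"ty":0,"tz":0.002,"spin":0}
    - {"hand":0.1,"tx":0,"ty":0,"tz":-0.02,"spin":0}
    - {"hand":0.1,"tx":0,"ty":0,"tz":-0.055,"spin":0}
    - {"hand":0.1,"tx":0,"ty":0,"tz":-0.09,"spin":0}
    - {"hand":0.1,"tx":0,"ty":-0.03,"tz":-0.11,"spin":0}
    - {"hand":0.1,"tx":0,"ty":-0.065,"tz":-0.12,"spin":0}

```text
clock: 14.98
ee_pos: [0.5553, 0.0584, 0.1503]
orientation: [0.003, 0.705, 0.709, 0.004]
force: [-1.0, 0.5, -0.0]
gripper_width: 0.047
grip_force: 0.0
```

Request:
arm_command:
  series:
    - {"hand":0.1,"tx":0.035,"ty":-0.015,"tz":0,"spin":0}
    - {"hand":0.1,"tx":0.07,"ty":-0.03,"tz":0,"spin":0}
    - {"hand":0.1,"tx":0.105,"ty":-0.045,"tz":0,"spin":0}
    - {"hand":0.1,"tx":0.14,"ty":-0.06,"tz":0,"spin":0}
    - {"hand":0.1,"tx":0.175,"ty":-0.075,"tz":0,"spin":0}
    - {"hand":0.1,"tx":0.21,"ty":-0.09,"tz":0,"spin":0}
    - {"hand":0.1,"tx":0.245,"ty":-0.1,"tz":0,"spin":0}
    - {"hand":0.1,"tx":0.28,"ty":-0.11,"tz":0,"spin":0}
    - {"hand":0.1,"tx":0.28,"ty":-0.11,"tz":0,"spin":0}
    - {"hand":0.1,"tx":0.28,"ty":-0.11,"tz":0,"spin":0}

```text
clock: 15.82
ee_pos: [0.4385, 0.3414, 0.1465]
orientation: [-0.001, 0.703, 0.711, 0.0]
force: [-0.6, -1.0, -0.8]
gripper_width: 0.047
grip_force: 0.0
```

```bash
python3 - <<'E'
from h import *
im=env.camera("top")[:,:,::-1];c=env.calibration("top");print(env.observe()["ee_pos"])
for n,p in dict(a=(.6238,-.1761),b=(.6216,-.0981),c=(.6195,-.0202),d=(.6174,.0578)).items():print(n,((w2px(c,p+(.038,))-(245,130)+.4)*3.8).round(1))
cv2.imwrite("pics/end.png",cv2.resize(im[130:185,245:455],None,fx=3.8,fy=3.8,interpolation=cv2.INTER_CUBIC))
E
```

```text
[0.43981638 0.33867921 0.14663528]
a [588.5  92.1]
b [464.6  97.1]
c [340.6 101.9]
d [216.3 106.8]
```

View pics/end.png

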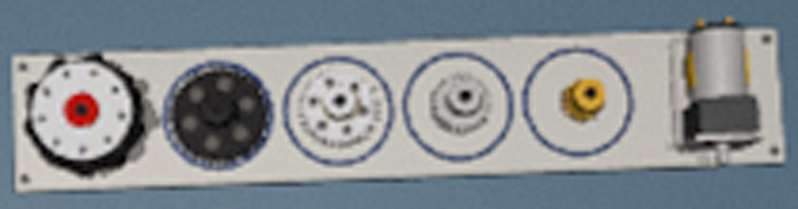

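In the crop, the hubs are at (590,94), (465,96), (340,101) and (216,107), each within about 2 mm of its expected centre. The wheel and motor haven't moved. Handing in.

```bash
python3 -c "
from cell import env
print(env.close_job())"
```

```text
the job is handed in; nothing more can be done
None
```

The four gears are laid out smallest to largest from the gearmotor to the wheel; in the final top picture each hub sits within about 2 mm of its ring centre, with gearmotor and wheel unmoved, and the job was handed in after about 16 s on the robot's clock (no verdict returned).

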